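# Raise the cutterhead with the catch-locked lever

## Robot

A 6-joint arm with a two-finger parallel gripper is mounted at the origin on the work surface. World frame = base frame: x ahead of the robot, y to its left, z up, the work surface at z = 0. Lengths are in m, angles in rad, forces in N, time in s.
With the tool pointing down it reaches from about 0.4 to 0.925 m from the base axis. Payload 12.5 kg.
Tool frame: the origin (TCP) lies midway between the tips of the shut fingers; the grasp point (between the pads) lies 19 mm behind it (ctrl.grip_point_offset is the distance from the TCP to the grasp point, in m); z points along the fingers, y is the line along which they close (so a half turn about z gives the same grasp; the last joint's range is limited). The gripper opens to 95 mm and grips with 3 to 60 N. Pads are 20 mm wide; open, the fingers measure 119 mm over their backs; the gripper's body (75 mm by 180 mm) begins 59 mm behind the grasp point.
Start: joints at [1.232, 0.491, 1.559, -0, 1.092, -0.106], TCP at [0.144, 0.608, 0.215] pointing down, gripper open.
Joint ranges: [-3.1, 3.1], [-0.84, 2.19], [0.05, 2.79], [-1.13, 4.28], [0.06, 2.93], [-2.69, 2.69]. Speed limits (rad/s): [2.22, 2.22, 2.79, 3.14, 3.14, 3.14].

## Interface

Orientations are given as a 3x3 rotation matrix whose columns are the frame's x, y, z axes.
In Python, from plant import ctrl gives the robot as it stands. Calls block until the motion is done:
- ctrl.move_pose(position, orientation): joint-space move of the TCP to a pose.
- ctrl.move_l(position, v=0.15, rotation=None): straight line of the TCP; rotation=None keeps the orientation; v is the mean speed in m/s.
- ctrl.move_j(angles): joint-space move.
- ctrl.move_gripper(opening, force=None): finger opening in m; force is the grip in N (None keeps the last); returns when the fingers have stopped.
- ctrl.pause(seconds).
- ctrl.inverse_kinematics(position, orientation): joint angles nearest the present ones, or None.
- ctrl.observe(): the state.
- ctrl.read_camera(name): name is "scene" or "top"; returns the picture (420x560x3 uint8, blue, green, red); there is no depth.
- ctrl.calibration(name): a dict with "fx", "fy", "cx", "cy" (pixels), "R" (3x3) and "t" (3): a world point X has camera coordinates R X + t. Camera axes: x right, y down, z forward; pixel columns grow to the right and rows downward; lengths in m; the calibration is good to about 2 mm. A picture is of the moment at which its call begins. calibration takes no time and is no camera call.
A pose or a line that the arm cannot do raises ctrl.MotionError and nothing moves.
- ctrl.hand_in(): hands the job in; it is judged then, once.
The state is a dict: "time": time; "qpos": joint angles; "joint_velocities": joint speeds; "tau": joint torques, N m; "position": TCP position; "eef_rot": TCP orientation; "force": force on the tool from outside, world axes, zero at the start; "ft_torque": the same for the moment, N m; "opening": finger opening in m; "grip_force": force on a finger pad.
Only numpy, scipy, OpenCV 4.12 (cv2) and the standard library are available. Lean on these libraries where they do the work, as an engineer would, in place of code of your own. Each camera call takes 0.05 s, during which the arm holds its last target. There are 200 camera calls.

## Task

Lift the cutterhead off the disc with the long black lever: first press the lever down to its bottom so that the red hooked catch comes free, draw the catch fully clear of the lever, then raise the lever by its ball until it bears on the orange sprung stop and pushes the stop in a few millimetres, without driving it in to the end of its travel. Let go of the lever there, leave the catch open, and leave the loose things on the ledge where they are.

Things in the scene. Friction and masses are not known exactly. Their poses are not given: they have to be found in the camera images.
- console: Green steel ledge, 320 (x) x 460 (y) x 60 mm high, fixed, its pose varies; origin at the centre of its underside on the table; x away from the robot, y left, z up. All axes and (x, y) below are the console's. The lever lies along y = 0. A green lamp (30 mm high) is fixed at (120, -170) mm; a grey catch rail, 30 x 100 mm at (-10, 72) mm, rises to 128 mm above the table.
- lever_pivot (a point): Hinge point of the lever: at (120, 0) mm on the console, 110 mm above the table, between two grey cheeks. The hinge axis runs along the console's y.
- lever_knob (a point): Centre of the black ball, 32 mm in diameter, on the robot-side end of the lever, 220 mm from the hinge. The lever is a straight 14 x 14 mm bar; at joint value 0 it lies level, pointing to -x, the ball's centre 50 mm above the ledge. Gripped by pads closing along y, the ball can turn between them as it follows its arc.
- lever (a joint): Lever angle in rad: 0 = fully down (bottom stop), grows as the ball end rises in the x-z plane. Starts slightly up, 0.07 to 0.10. The hinge is stiff (friction 1.6 N m, 7 N at the ball, plus 1 to 2 N of weight): it stays where it is left. With the catch shut it cannot rise above about 0.11.
- catch_post (a point): Centre of the top of the catch's red upright post, 14 mm in diameter, 40 mm tall, its top 178 mm above the table; with the catch shut it is at (-10, 50) mm. It stands on a red plate (22 mm in x, 112 mm in y, 7 mm thick) that reaches over the lever bar and ends in a downturned lip on the bar's -y side.
- catch (a joint): Travel of the catch in m: 0 = shut, 0.042 = end of travel; grows as the post is drawn to +y, away from the lever; friction 2 N, stays where it is left. While the lever is above about 0.03 rad the lip hooks the bar and the catch jams within 3 mm; with the lever pressed down it slides freely. The lip is wholly clear of the lever from 0.028 on.
- buffer (a joint): How far the orange buffer of the lift stop is pushed in, in m: 0 = free, 0.012 = end; spring 3 N per mm. It hangs over the bar in a steel portal (top 225 mm above the table) clamped at varying places: the lever meets it somewhere from 0.45 to 0.78 rad, to be found by feel. The force at the ball then grows 0.3 to 0.5 N per mm of its travel. Hinge friction holds 3 to 5 mm of push on letting go.
- coil_former: Bystander: copper coil former, a loose spool 42 mm in diameter, 38 mm high, standing on the ledge at the side of the lever; origin at the centre of its underside.
- counterweight: Bystander: loose brass counterweight 40 mm in diameter, 40 mm high, standing on the ledge; origin at the centre of its underside.
- white_knob: Bystander: loose white porcelain knob 38 mm in diameter, 36 mm high, standing on the ledge; origin at the centre of its underside.

How it is judged:
By the outcome, as a careful person would: the job done as asked, in the order asked, and still so for the second after the job is handed in, with the robot touching nothing.
It also fails if it takes over 64 s, if anything falls off the work surface, if the arm or the gripper's body presses on something with over 40 N, if the wrist force passes 120 N, or if a joint passes its speed limit or range.

## Working session

There is one attempt and no reset: what is moved stays moved. The work goes in short steps, each a Python script; the robot and the scene stay as the last script left them, time stands still between calls to the robot, and variables do not carry over. Pictures are saved under pics/ and viewed, at most 10 in all, crops included, and the job is handed in when it is done.

```bash
mkdir -p pics; ls; python3 - <<'E'
from plant import ctrl
import cv2
for n in("scene","top"):
    cv2.imwrite(f"pics/{n}0.png",ctrl.read_camera(n)); c=ctrl.calibration(n)
    print(n,{k:(v.tolist() if hasattr(v,'tolist') else v) for k,v in c.items()})
s=ctrl.observe();print(s["time"],s["force"],s["opening"],s["eef_rot"])
E
```

```text
pics
scene {'fx': 514.7596614722477, 'fy': 514.7596614722477, 'cx': 285.1982385538047, 'cy': 199.03506264274066, 'R': [[0.2884302531752251, 0.9574592359796265, 0.008933112032528924], [0.5817987384923473, -0.16783915357932505, -0.7958267690989598], [-0.7604723643512555, 0.2347377898061706, -0.6054584652103934]], 't': [-0.18651636129919508, -0.2562860883465854, 1.4551421410580505]}
top {'fx': 418.2464067916278, 'fy': 418.2464067916278, 'cx': 279.4989750300989, 'cy': 210.33745365851328, 'R': [[0.004703404796061075, -0.999969715137951, -0.006200547576580397], [-0.9983532964958934, -0.004341119286510562, -0.057200087929327674], [0.057171438315883914, 0.00645937228106061, -0.9983434795453056]], 't': [0.006130514540575266, 0.5884621973974462, 0.743720718020536]}
0.1 [ 0.29079074  0.41723057 -0.22549527] 0.09513273448933403 [[-9.73033868e-01  2.30662088e-01 -3.04268253e-04]
 [ 2.30662273e-01  9.73033448e-01 -9.07795370e-04]
 [ 8.66692116e-05 -9.53498847e-04 -9.99999542e-01]]
```

View pics/scene0.png

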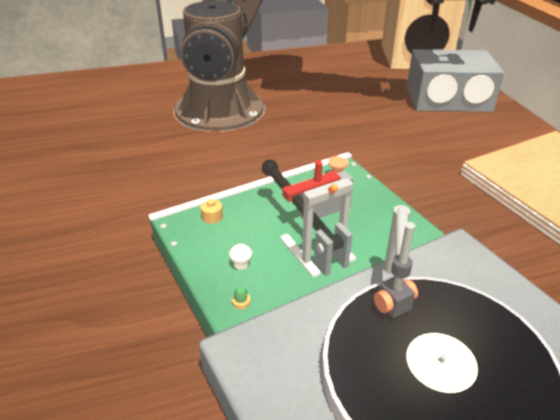

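View pics/top0.png

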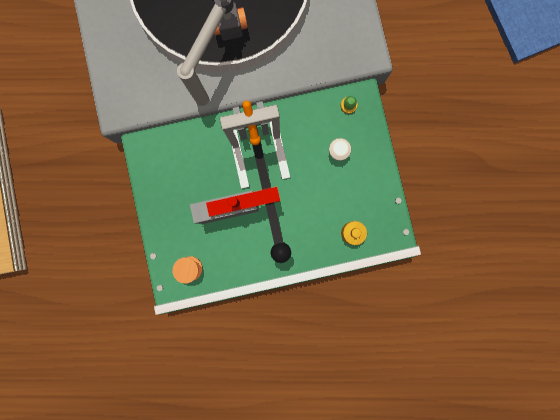

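The top view shows the ball at about (281,252) and the red catch with its post at (236,203). The portal and buffer are at about (250,120), copper spool (187,270), brass (355,233), white knob (340,149), and the lamp (349,104). The scene view shows the ball at (270,167) and the post top at (319,163).

```bash
cat > h.py <<'E'
import numpy as np, cv2
from plant import ctrl
def ray(n,p):
    c=ctrl.calibration(n);R=np.array(c["R"]);t=np.array(c["t"])
    d=R.T@np.array([(p[0]-c["cx"])/c["fx"],(p[1]-c["cy"])/c["fy"],1.]);return -R.T@t,d/np.linalg.norm(d)
def plane(n,p,z):
    o,d=ray(n,p);return o+d*(z-o[2])/d[2]
def tri(p,q):
    o,d=ray("top",p);o2,e=ray("scene",q)
    a=np.linalg.lstsq(np.c_[d,-e],o2-o,rcond=None)[0];A=o+a[0]*d;B=o2+a[1]*e
    return (A+B)/2,np.linalg.norm(A-B)
def blob(m,box=None):
    m=m.astype(np.uint8)*255
    if box is not None:
        k=np.zeros_like(m);x0,y0,x1,y1=box;k[y0:y1,x0:x1]=1;m=m*k
    cs=cv2.findContours(m,cv2.RETR_EXTERNAL,cv2.CHAIN_APPROX_NONE)[0];return max(cs,key=cv2.contourArea)
E
python3 - <<'E'
from h import *
np.set_printoptions(precision=4,suppress=True)
T=cv2.imread("pics/top0.png");S=cv2.imread("pics/scene0.png")
hT=cv2.cvtColor(T,cv2.COLOR_BGR2HSV)
g=(abs(hT[...,0].astype(int)-75)<20)&(hT[...,1]>100)
w=cv2.morphologyEx(g.astype(np.uint8),cv2.MORPH_OPEN,np.ones((5,5)))
pts=np.vstack([c for c in cv2.findContours(w,0,1)[0] if cv2.contourArea(c)>300])
P=np.array([plane("top",p[0],.06)[:2] for p in pts],np.float32)
r=cv2.minAreaRect(P);print("green rect",r,cv2.boxPoints(r))
for z,ps in((.06,[(157,311),(419,252)]),):
    for p in ps: print("front",plane("top",p,z))
def ball(I,b):
    m=I.max(2)<45
    m=cv2.morphologyEx(m.astype(np.uint8),cv2.MORPH_OPEN,cv2.getStructuringElement(2,(9,9)))
    return cv2.minEnclosingCircle(blob(m,b))
bt=ball(T,(260,235,302,275));bs=ball(S,(255,150,290,180));print(bt,bs)
print("ball",tri(bt[0],bs[0]),plane("top",bt[0],.1287))
hS=cv2.cvtColor(S,cv2.COLOR_BGR2HSV)
def red(h):return ((h[...,0]<5)|(h[...,0]>174))&(h[...,1]>150)&(h[...,2]>70)
rt=cv2.minAreaRect(blob(red(hT)));print("red top",rt)
print(np.array([plane("top",p,.138) for p in cv2.boxPoints(rt)]))
ct=np.hstack([cv2.resize(T[170:280,170:300],None,fx=3,fy=3,interpolation=2),cv2.resize(S[140:250,250:380],None,fx=3,fy=3,interpolation=2)])
cv2.imwrite("pics/c1.png",ct)
E
```

```text
green rect ((0.6218680739402771, 0.03039097785949707), (0.2984488606452942, 0.45440831780433655), 13.016485214233398) [[ 0.4253  0.2181]
 [ 0.5277 -0.2246]
 [ 0.8184 -0.1574]
 [ 0.7161  0.2854]]
front [0.4142 0.2153 0.06  ]
front [ 0.516  -0.2292  0.06  ]Traceback (most recent call last):
  File "<stdin>", line 16, in <module>
  File "<stdin>", line 15, in ball
  File "h.py", line 16, in blob
    cs=cv2.findContours(m,cv2.RETR_EXTERNAL,cv2.CHAIN_APPROX_NONE)[0];return max(cs,key=cv2.contourArea)
                                                                             ~~~^^^^^^^^^^^^^^^^^^^^^^^^
ValueError: max() iterable argument is empty
```

```bash
python3 - <<'E'
from h import *
np.set_printoptions(precision=4,suppress=True)
T=cv2.imread("pics/top0.png");S=cv2.imread("pics/scene0.png")
hT=cv2.cvtColor(T,cv2.COLOR_BGR2HSV)
def ball(I,b,k,th):
    m=cv2.morphologyEx((I.max(2)<th).astype(np.uint8),cv2.MORPH_OPEN,cv2.getStructuringElement(2,(k,k)))
    return cv2.minEnclosingCircle(blob(m,b))
bt=ball(T,(260,235,302,275),9,60);bs=ball(S,(255,150,290,180),9,60);print(bt,bs)
print("ball",tri(bt[0],bs[0]),plane("top",bt[0],.1287))
def red(h):return ((h[...,0]<5)|(h[...,0]>174))&(h[...,1]>150)&(h[...,2]>70)
rt=cv2.minAreaRect(blob(red(hT)));print("red top",rt)
print(np.array([plane("top",p,.138) for p in cv2.boxPoints(rt)]))
ct=np.hstack([cv2.resize(T[170:280,170:300],None,fx=3,fy=3,interpolation=2),cv2.resize(S[140:250,250:380],None,fx=3,fy=3,interpolation=2)])
cv2.imwrite("pics/c1.png",ct)
# console from green rect (yaw 13 deg), far edge centre known
y=np.radians(13.0);R=np.array([[np.cos(y),-np.sin(y)],[np.sin(y),np.cos(y)]])
far=(np.array([.8184,-.1574])+[.7161,.2854])/2; front=(np.array([.4142,.2153])+[.516,-.2292])/2
print("depth far-front",np.linalg.norm(far-front)); c=(far+front)/2; print("centre",c)
print("pred ball",c+R@[120-220*np.cos(.085),0]/1000 if 0 else c+R@(np.array([120-220*np.cos(.085),0])/1000))
print("pred post",c+R@[-.01,.05])
for n,p,z in(("spool",(187,270),.098),("brass",(355,233),.1),("white",(340,149),.096),("lamp",(350,103),.09)):
    print(n,R.T@(plane("top",p,z)[:2]-c))
E
```

```text
Traceback (most recent call last):
  File "h.py", line 16, in blob
    cs=cv2.findContours(m,cv2.RETR_EXTERNAL,cv2.CHAIN_APPROX_NONE)[0];return max(cs,key=cv2.contourArea)
                                                                             ~~~^^^^^^^^^^^^^^^^^^^^^^^^
ValueError: max() iterable argument is empty
```

```bash
cat >> h.py <<'E'
YAW=np.radians(13.0);R2=np.array([[np.cos(YAW),-np.sin(YAW)],[np.sin(YAW),np.cos(YAW)]])
ROT=np.c_[np.r_[-R2[:,0],0],np.r_[R2[:,1],0],[0,0,-1.]]
E
python3 - <<'E'
from h import *
np.set_printoptions(precision=4,suppress=True)
T=cv2.imread("pics/top0.png");S=cv2.imread("pics/scene0.png")
ct=np.hstack([cv2.resize(T[170:280,170:300],None,fx=3,fy=3,interpolation=2),cv2.resize(S[140:250,250:380],None,fx=3,fy=3,interpolation=2)])
cv2.imwrite("pics/c1.png",ct)
hT=cv2.cvtColor(T,cv2.COLOR_BGR2HSV)
def red(h):return ((h[...,0]<5)|(h[...,0]>174))&(h[...,1]>150)&(h[...,2]>70)
rt=cv2.minAreaRect(blob(red(hT)));print("red top",rt)
print(np.array([plane("top",p,.138) for p in cv2.boxPoints(rt)]))
print("ball",tri((281,252.5),(270,167)),plane("top",(281,252.5),.1287))
far=(np.array([.8184,-.1574])+[.7161,.2854])/2; front=(np.array([.4142,.2153])+[.516,-.2292])/2
print("depth",np.linalg.norm(far-front)); c=(far+front)/2; print("centre",c)
b=c+R2@(np.array([120-220*np.cos(.085),0])/1000);print("pred ball",b,"post",c+R2@[-.01,.05])
print("post tri",tri((236,203),(319,163)))
for n,p,z in(("spool",(187,270),.098),("brass",(355,233),.1),("white",(340,149),.096),("lamp",(350,103),.09)):
    print(n,R2.T@(plane("top",p,z)[:2]-c))
for n,I,b_ in(("T",T,(260,235,302,275)),("S",S,(255,150,290,180))):
    q=I[b_[1]:b_[3],b_[0]:b_[2]].max(2);print(n,np.percentile(q,[1,10,25,50]))
ctrl.move_pose([b[0],b[1],.28],ROT);s=ctrl.observe();print(s["time"],s["position"],s["qpos"],s["force"])
E
```

```text
red top ((242.564697265625, 201.0411376953125), (15.07666301727295, 72.45476531982422), 77.47119140625)
[[0.5945 0.1213 0.138 ]
 [0.6191 0.0131 0.138 ]
 [0.5965 0.008  0.138 ]
 [0.572  0.116  0.138 ]]
ball (array([0.5173, 0.0064, 0.1317]), np.float64(0.0019567588219278485)) [0.5169 0.0054 0.1287]
depth 0.31036836984460897
centre [0.6162 0.0285]
pred ball [0.5195 0.0062] post [0.5952 0.075 ]
post tri (array([0.5908, 0.0742, 0.1745]), np.float64(0.007486605622565022))
spool [-0.0972  0.1543]
brass [-0.0988 -0.1231]
white [ 0.0404 -0.1315]
lamp [ 0.1131 -0.1665]
T [ 24.  32.  92. 156.]
S [ 66.    73.   107.25 168.5 ]
2.625 [0.5195 0.0067 0.2799] [-0.1142  0.2749  1.7235  0.0001  1.1433 -1.9126] [-0.2276  0.4438 -0.2683]
```

View pics/c1.png

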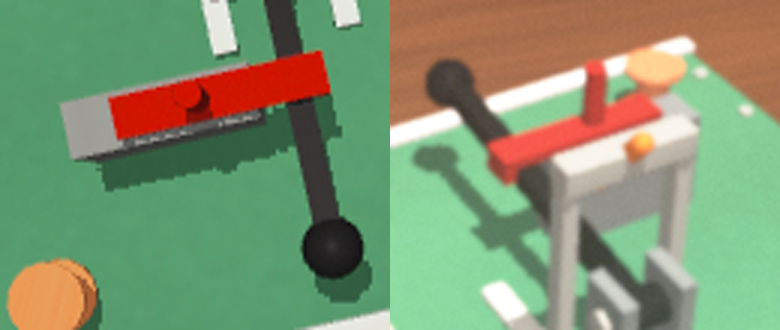

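The crop puts the ball at top (280.7,252.3) / scene (270,167), and the post top at top (232.3,201.3) / scene (319,161.7). Ball height comes out at 0.131 and the plate yaw at 12.8°, both consistent. Next I grip the ball and press it down.

```bash
python3 - <<'E'
from h import *
np.set_printoptions(precision=4,suppress=True)
print("post",plane("top",(232.3,201.3),.178))
def st(l):
    s=ctrl.observe();print(l,round(s["time"],2),s["position"],np.r_[R2.T@s["force"][:2],s["force"][2]],round(s["opening"],4),round(float(np.max(s["grip_force"])),1));return s
b=np.array([.518,.006])
ctrl.move_gripper(.07)
ctrl.move_l([*b,.111],v=.12);st("at")
ctrl.move_gripper(0,force=15);s=st("grip15")
# relieve side load
fy=(R2.T@s["force"][:2])[1]
ctrl.move_gripper(0,force=40);s=st("grip40")
p=s["position"].copy()
for i in range(14):
    p[2]-=.0025;ctrl.move_l(p,v=.04);ctrl.pause(.1);s=st(i)
    if s["force"][2]>20:break
E
```

```text
post [0.5919 0.0756 0.178 ]
at 4.84 [0.5183 0.006  0.1115] [ 0.7213 -0.5647  0.4002] 0.0699 0.0
grip15 5.56 [0.5178 0.0067 0.111 ] [1.411  5.9175 1.2044] 0.0308 15.0
grip40 5.78 [0.5178 0.0068 0.111 ] [1.3394 6.6493 1.2235] 0.0305 40.0
0 6.12 [0.5176 0.0068 0.1085] [-1.8698  1.458   1.1144] 0.0302 40.0
1 6.47 [0.5174 0.0068 0.1058] [-4.8164  0.6046  1.3072] 0.0302 40.0
2 6.83 [0.5172 0.0068 0.1033] [-5.1631  0.514   1.0789] 0.0304 40.0
3 7.17 [0.5171 0.0067 0.1007] [-6.347   0.8623  1.3454] 0.0304 40.0
4 7.53 [0.517  0.0067 0.0982] [-5.654  -0.0368  0.9571] 0.0307 40.0
5 7.88 [0.5169 0.0067 0.0957] [-7.3804  0.3882  1.2543] 0.0302 40.0
6 8.22 [0.5169 0.0067 0.0932] [-6.4664  0.0938  1.1123] 0.0307 40.0
7 8.57 [0.517  0.0067 0.0907] [-5.913   1.2189  1.1193] 0.0302 40.0
8 8.93 [0.5177 0.0068 0.0885] [-4.2038  1.8434  4.1644] 0.0304 40.0
9 9.28 [0.5182 0.0069 0.0869] [-4.7185  3.4101 13.85  ] 0.0308 40.0
10 9.62 [0.5188 0.007  0.0853] [-6.4871  5.4077 26.3937] 0.0301 40.0
```

```bash
python3 - <<'E'
from h import *
np.set_printoptions(precision=4,suppress=True)
def st(l):
    s=ctrl.observe();print(l,round(s["time"],2),s["position"],np.r_[R2.T@s["force"][:2],s["force"][2]],round(s["opening"],4),round(float(np.max(s["grip_force"])),1));return s
p=ctrl.observe()["position"].copy()
ctrl.move_gripper(.07);st("open")
ctrl.move_l([p[0],p[1],.23],v=.2)
q=np.array([.5935,.0755])
ctrl.move_l([*q,.21],v=.2)
ctrl.move_gripper(.05)
ctrl.move_l([*q,.148],v=.1);st("at post")
ctrl.move_gripper(0,force=12);s=st("grip")
p0=s["position"].copy();u=np.r_[R2[:,1],0]
for d in (.004,.008,.014,.02,.026,.032,.036,.039):
    ctrl.move_l(p0+u*d,v=.06);s=st(d)
    f=(R2.T@s["force"][:2])[1]
    if f<-25: print("stop");break
T=ctrl.read_camera("top");S=ctrl.read_camera("scene")
cv2.imwrite("pics/c2.png",np.hstack([cv2.resize(T[120:290,170:310],None,fx=2.5,fy=2.5),cv2.resize(S[120:290,240:380],None,fx=2.5,fy=2.5)]))
E
```

```text
open 10.47 [0.5178 0.0068 0.0835] [ 0.085  -1.2035  0.6901] 0.0699 0.0
at post 13.38 [0.5938 0.0755 0.1484] [ 0.3534 -0.6516  0.4962] 0.0499 0.0
grip 14.05 [0.5935 0.0756 0.1481] [0.396  0.7581 2.247 ] 0.0134 12.0
0.004 14.3 [0.5925 0.0798 0.1481] [0.7622 0.8058 0.5618] 0.014 12.0
0.008 14.55 [0.5916 0.0838 0.1481] [0.3861 1.0272 1.4854] 0.0134 12.0
0.014 14.8 [0.5902 0.0898 0.1481] [-0.2482  1.9633  0.4819] 0.0139 12.0
0.02 15.05 [0.5889 0.0957 0.1481] [-0.1983  1.8363  0.3595] 0.0139 12.0
0.026 15.3 [0.5875 0.1014 0.1481] [0.1766 2.3451 0.4081] 0.0137 12.0
0.032 15.55 [0.5862 0.1073 0.1481] [1.1517 1.798  0.0394] 0.0137 12.0
0.036 15.8 [0.5853 0.111  0.1481] [-0.115   1.4991 -0.1524] 0.0136 12.0
0.039 16.05 [0.5847 0.1138 0.1481] [0.0795 1.4999 0.0448] 0.0134 12.0
```

View pics/c2.png

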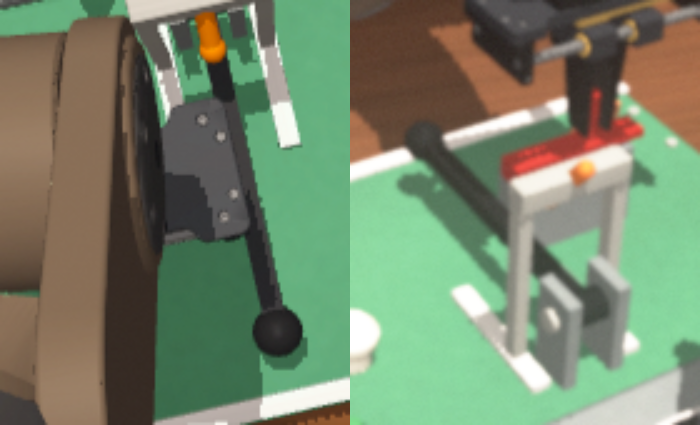

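The catch has slid freely by 39 mm. The red plate's lip is beside the bar and clear of it in the scene crop (at about (505,170)), and the lever is down. Next I release the catch, grip the ball and lift along the arc.

```bash
cat >> h.py <<'E'
G=np.array([.5176,.0068,.0905])
def arc(a): return G+np.r_[R2[:,0]*.22*(1-np.cos(a)),.22*np.sin(a)]
def st(l):
    s=ctrl.observe();f=np.r_[R2.T@s["force"][:2],s["force"][2]];print(l,round(s["time"],2),np.round(s["position"],4),np.round(f,2),"tau",np.round(s["tau"][1:3],2),round(s["opening"],4),round(float(np.max(s["grip_force"])),1));return s
E
python3 - <<'E'
from h import *
p=ctrl.observe()["position"].copy()
ctrl.move_gripper(.05)
ctrl.move_l([p[0],p[1],.20],v=.2)
T=0
ctrl.move_l([G[0],G[1],.20],v=.2)
ctrl.move_gripper(.07)
ctrl.move_l(G,v=.15);st("at")
ctrl.move_gripper(0,force=40);st("grip")
for a in (.04,.08,.12,.18,.24,.30,.36):
    ctrl.move_l(arc(a),v=.06);st(a)
T=ctrl.read_camera("top");S=ctrl.read_camera("scene")
cv2.imwrite("pics/c3.png",np.hstack([cv2.resize(T[80:290,170:310],None,fx=2.5,fy=2.5),cv2.resize(S[80:290,240:380],None,fx=2.5,fy=2.5)]))
cv2.imwrite("pics/S3.png",S);cv2.imwrite("pics/T3.png",T)
E
```

```text
at 19.62 [0.518  0.0068 0.0911] [ 0.38 -0.56  0.33] tau [-52.53 -16.58] 0.0701 0.0
grip 20.35 [0.5176 0.0068 0.0905] [0.13 0.1  1.49] tau [-52.81 -16.76] 0.0303 40.0
0.04 20.65 [0.5178 0.0069 0.0999] [-1.16  0.97  5.04] tau [-50.77 -17.18] 0.0303 40.0
0.08 20.95 [0.5184 0.007  0.1088] [-0.09  1.93  5.09] tau [-50.57 -17.71] 0.0308 40.0
0.12 21.25 [0.519  0.0071 0.1174] [-1.75  0.36  4.72] tau [-50.19 -19.17] 0.0307 40.0
0.18 21.62 [0.521  0.0076 0.1306] [-4.78  0.57  5.93] tau [-49.84 -20.94] 0.03 40.0
0.24 21.98 [0.5239 0.0083 0.1438] [-5.54  0.44  5.82] tau [-49.2  -21.87] 0.0306 40.0
0.3 22.35 [0.5275 0.0091 0.1568] [-5.39  0.76  6.06] tau [-48.82 -22.6 ] 0.0303 40.0
0.36 22.72 [0.532  0.0101 0.1693] [-3.88  2.56  6.57] tau [-48.68 -22.76] 0.0302 40.0
```

View pics/c3.png

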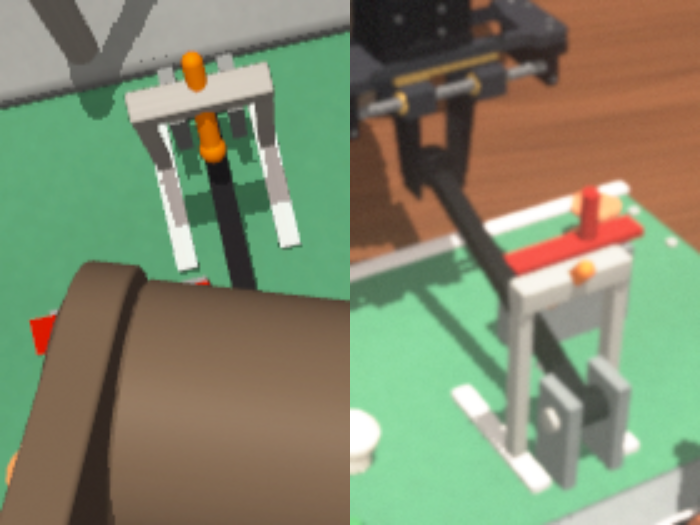

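The scene crop shows the ball held between the fingers, the bar rising and the catch open. The buffer nub is visible in the scene view near (333,188) and in the top view near (247,104). From here I use small steps and log both the settled force and the orange nub.

```bash
cat >> h.py <<'E'
def nub():
    o=[]
    for n,b in(("top",(236,94,258,116)),("scene",(322,174,345,200))):
        I=ctrl.read_camera(n)[b[1]:b[3],b[0]:b[2]];h=cv2.cvtColor(I,cv2.COLOR_BGR2HSV)
        w=((h[...,0]>5)&(h[...,0]<18)&(h[...,1]>190)).astype(np.uint8);m=cv2.moments(w,True)
        a=max(m["m00"],1);o+=[a,round(b[0]+m["m10"]/a,2),round(b[1]+m["m01"]/a,2)]
    return o
E
python3 - <<'E'
from h import *
ctrl.pause(.2);st("settled");print(nub())
a=.36
f=[]
while a<.56:
    a+=.02;ctrl.move_l(arc(a),v=.06);ctrl.pause(.1);s=st(round(a,3));n=nub();print("   ",n,ctrl.observe()["force"][2].round(2))
    f.append(s["force"][2])
    if f[-1]<f[0]-5: print("rise");break
E
```

```text
settled 23.02 [0.532  0.0101 0.1692] [-3.56  2.21  5.98] tau [-48.7  -22.49] 0.0303 40.0
[101.0, 247.24, 108.45, 1, 322.0, 174.0]
0.38 23.47 [0.5333 0.0104 0.1728] [-3.9   1.78  6.45] tau [-49.01 -22.71] 0.0306 40.0
    [101.0, 247.24, 108.45, 1, 322.0, 174.0] 5.48
0.4 23.92 [0.5346 0.0107 0.1764] [-4.07  1.02  1.9 ] tau [-51.43 -24.2 ] 0.0303 40.0
    [101.0, 247.24, 108.45, 1, 322.0, 174.0] 1.18
0.42 24.37 [0.5362 0.0111 0.1803] [-3.75  0.97 -1.18] tau [-52.97 -25.43] 0.0305 40.0
    [100.0, 247.27, 108.5, 1, 322.0, 174.0] -2.1
rise
```

```bash
python3 - <<'E'
from h import *
a=.42
for i in range(6):
    a+=.015;ctrl.move_l(arc(a),v=.04);ctrl.pause(.1);s=st(round(a,3));n=nub();print("   ",n)
    if s["force"][2]<-12: print("rise");break
S=ctrl.read_camera("scene");T=ctrl.read_camera("top");cv2.imwrite("pics/c4.png",np.hstack([cv2.resize(T[80:290,170:310],None,fx=2.5,fy=2.5),cv2.resize(S[80:290,240:380],None,fx=2.5,fy=2.5)]))
E
```

```text
0.435 24.82 [0.5375 0.0114 0.1832] [-4.96  0.49 -4.06] tau [-54.24 -26.46] 0.0305 40.0
    [101.0, 247.24, 108.45, 1, 322.0, 174.0]
0.45 25.27 [0.5389 0.0118 0.1864] [-4.67  0.43 -4.71] tau [-54.8  -27.04] 0.0302 40.0
    [100.0, 247.27, 108.5, 1, 322.0, 174.0]
0.465 25.72 [0.5406 0.0121 0.1895] [-4.07  1.34 -2.19] tau [-53.49 -26.24] 0.0306 40.0
    [101.0, 247.24, 108.45, 1, 322.0, 174.0]
0.48 26.17 [0.542  0.0124 0.1923] [-4.25  1.56 -2.29] tau [-53.61 -26.26] 0.0306 40.0
    [100.0, 247.27, 108.5, 1, 322.0, 174.0]
0.495 26.62 [0.5434 0.0128 0.1951] [-3.91  1.29 -2.8 ] tau [-54.32 -26.84] 0.0303 40.0
    [100.0, 247.27, 108.5, 1, 322.0, 174.0]
0.51 27.07 [0.5449 0.0131 0.198 ] [-4.9   1.43 -3.77] tau [-54.5  -27.28] 0.0306 40.0
    [100.0, 247.27, 108.5, 1, 322.0, 174.0]
```

View pics/c4.png

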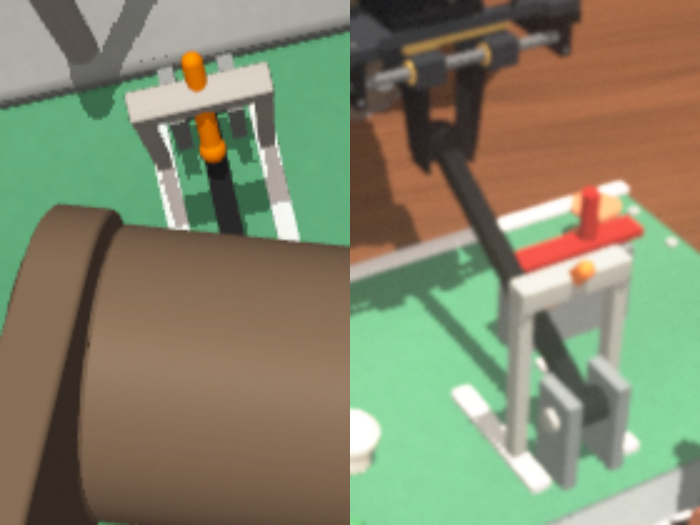

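The buffer hasn't been touched yet: the nub is unchanged in both views and the force is at its baseline of about -3 N. I'll continue, with the scene mask mended.

```bash
sed -i 's/h\[...,1\]>190/h[...,1]>(190 if n=="top" else 130)/; s/(322,174,345,200)/(322,174,345,196)/' h.py; python3 - <<'E'
from h import *
print(nub())
a=.51;L=[]
for i in range(13):
    a+=.015;ctrl.move_l(arc(a),v=.04);ctrl.pause(.1);s=st(round(a,3));n=nub();print("   ",n)
    if s["force"][2]<-7.5 or n[0]>106: print("rise");break
E
```

```text
[99.0, 247.28, 108.58, 40.0, 331.57, 188.97]
0.525 27.72 [0.5465 0.0135 0.2009] [-4.76  1.67 -4.17] tau [-54.76 -27.63] 0.0302 40.0
    [99.0, 247.28, 108.58, 41.0, 331.37, 188.63]
0.54 28.17 [0.5485 0.0139 0.2038] [-2.54  1.29 -4.8 ] tau [-55.  -26.8] 0.0306 40.0
    [99.0, 247.28, 108.58, 42.0, 331.43, 188.62]
0.555 28.62 [0.55   0.0143 0.2066] [-0.8   1.72 -5.  ] tau [-55.48 -26.68] 0.0305 40.0
    [98.0, 247.3, 108.61, 41.0, 331.8, 188.83]
0.57 29.07 [0.5516 0.0146 0.2094] [-0.91  1.14 -5.86] tau [-55.79 -27.14] 0.0304 40.0
    [98.0, 247.3, 108.61, 39.0, 331.49, 189.0]
0.585 29.52 [0.5533 0.015  0.2121] [-4.26  2.24 -5.41] tau [-55.56 -27.64] 0.0304 40.0
    [98.0, 247.3, 108.61, 39.0, 331.62, 188.87]
0.6 29.97 [0.5552 0.0155 0.2149] [-2.62  1.68 -5.07] tau [-55.59 -27.72] 0.0305 40.0
    [99.0, 247.28, 108.58, 40.0, 331.68, 188.85]
0.615 30.42 [0.5571 0.0159 0.2176] [-2.47  1.42 -4.12] tau [-56.   -27.69] 0.0305 40.0
    [99.0, 247.28, 108.58, 39.0, 331.62, 188.87]
0.63 30.87 [0.559  0.0163 0.2203] [-0.43  2.36 -6.31] tau [-56.61 -27.63] 0.0302 40.0
    [98.0, 247.3, 108.61, 39.0, 331.62, 188.87]
0.645 31.32 [0.5609 0.0168 0.2229] [ 0.57  2.17 -6.7 ] tau [-57.18 -27.61] 0.0306 40.0
    [97.0, 247.33, 108.66, 40.0, 331.57, 188.97]
0.66 31.77 [0.5628 0.0172 0.2255] [-0.01  0.51 -6.75] tau [-57.66 -27.66] 0.0308 40.0
    [97.0, 247.33, 108.66, 41.0, 331.37, 188.63]
0.675 32.22 [0.5648 0.0177 0.2282] [ 0.42  1.44 -7.36] tau [-58.02 -27.78] 0.0303 40.0
    [97.0, 247.33, 108.68, 41.0, 331.37, 188.63]
0.69 32.67 [0.5668 0.0182 0.2307] [ 0.77  1.23 -8.15] tau [-58.35 -27.89] 0.0307 40.0
    [95.0, 247.39, 108.81, 39.0, 331.62, 188.87]
rise
```

The tangential force (Fz cos a + Fx sin a) has stayed flat at about -5.5 N, so there is no contact yet. I'll carry on using that signal.

```bash
python3 - <<'E'
from h import *
a=.69
for i in range(9):
    a+=.013;ctrl.move_l(arc(a),v=.04);ctrl.pause(.1);s=st(round(a,3));f=s["force"]
    ft=f[2]*np.cos(a)+(R2.T@f[:2])[0]*np.sin(a);print("   Ft",round(ft,2),nub())
    if ft<-8: print("rise");break
S=ctrl.read_camera("scene");T=ctrl.read_camera("top");cv2.imwrite("pics/c5.png",np.hstack([cv2.resize(T[80:230,170:310],None,fx=2.5,fy=2.5),cv2.resize(S[80:230,240:380],None,fx=2.5,fy=2.5)]))
E
```

```text
0.703 33.12 [0.5685 0.0185 0.2328] [ 1.11  0.59 -7.66] tau [-59.01 -28.4 ] 0.0307 40.0
   Ft -5.13 [95.0, 247.39, 108.81, 40.0, 331.57, 188.97]
0.716 33.57 [0.5703 0.019  0.235 ] [-0.61  0.62 -9.08] tau [-59.33 -28.73] 0.0302 40.0
   Ft -7.25 [95.0, 247.39, 108.81, 40.0, 331.57, 188.97]
0.729 34.02 [0.5723 0.0194 0.2372] [ 1.24  1.1  -9.49] tau [-59.72 -28.45] 0.0301 40.0
   Ft -6.26 [95.0, 247.39, 108.81, 41.0, 331.37, 188.63]
0.742 34.47 [0.5742 0.0199 0.2393] [  3.51   1.69 -10.59] tau [-60.49 -28.21] 0.0301 40.0
   Ft -5.43 [94.0, 247.39, 108.89, 41.0, 331.37, 188.63]
0.755 34.92 [0.5759 0.0202 0.2413] [  1.34   0.55 -10.88] tau [-61.32 -29.13] 0.0302 40.0
   Ft -7.01 [88.0, 247.09, 107.89, 41.0, 331.63, 188.95]
0.768 35.37 [0.5779 0.0207 0.2434] [  3.03   0.94 -11.98] tau [-62.23 -29.6 ] 0.0302 40.0
   Ft -6.51 [58.0, 246.79, 105.88, 43.0, 331.88, 188.88]
0.781 35.82 [0.5799 0.0212 0.2454] [  2.89   1.49 -14.17] tau [-63.34 -29.85] 0.0298 40.0
   Ft -8.03 [30.0, 246.27, 103.4, 45.0, 332.02, 188.84]
rise
```

View pics/c5.png

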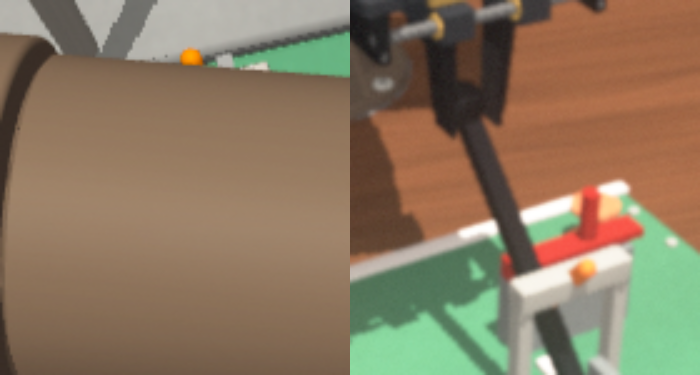

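The bar has reached the portal. The scene nub mask has been growing since about 0.755 (area 40→45), so contact is just beginning.

```bash
python3 - <<'E'
from h import *
def proj(n,X):
    c=ctrl.calibration(n);q=np.array(c["R"])@X+np.array(c["t"]);return (q[:2]/q[2]*c["fx"]+[c["cx"],c["cy"]]).round(1)
P=ctrl.observe()["position"];print("ball expected px",proj("scene",P+[0,0,.019]),"seen 286,120.8")
a=.781
for i in range(6):
    a+=.008;ctrl.move_l(arc(a),v=.03);ctrl.pause(.15);s=st(round(a,3));f=s["force"]
    ft=f[2]*np.cos(a)+(R2.T@f[:2])[0]*np.sin(a);fr=-f[2]*np.sin(a)+(R2.T@f[:2])[0]*np.cos(a);print("   Ft",round(ft,2),"Fr",round(fr,2),nub()[3:])
    if ft<-9.5: print("rise");break
S=ctrl.read_camera("scene");cv2.imwrite("pics/S6.png",S)
A=cv2.imread("pics/S3.png");b=np.s_[160:230,300:380]
cv2.imwrite("pics/c6.png",np.hstack([cv2.resize(x[b],None,fx=5,fy=5,interpolation=0) for x in(A,S)]))
E
```

```text
ball expected px [287.2 119.4] seen 286,120.8
0.789 36.42 [0.5808 0.0214 0.2465] [  2.09   0.5  -16.77] tau [-65.08 -31.38] 0.03 40.0
   Ft -10.33 Fr 13.38 [45.0, 332.02, 188.84]
rise
```

View pics/c6.png

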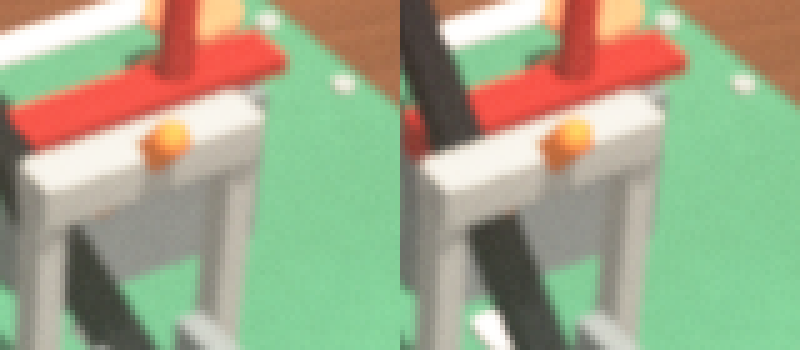

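```bash
python3 - <<'E'
from h import *
a=.789
for i in range(3):
    a+=.007;ctrl.move_l(arc(a),v=.03);ctrl.pause(.15);s=st(round(a,3));f=s["force"]
    fx=(R2.T@f[:2])[0];print("   Ft",round(f[2]*np.cos(a)+fx*np.sin(a),2),"Fr",round(-f[2]*np.sin(a)+fx*np.cos(a),2),nub()[3:])
    if f[2]<-26: print("hi");break
S=ctrl.read_camera("scene");cv2.imwrite("pics/S7.png",S)
A=cv2.imread("pics/S3.png");b=np.s_[178:200,322:345]
for I in(A,S):
    q=I[b].astype(int);w=np.clip(q[...,2]-q[...,0]-40,0,None);yy,xx=np.mgrid[178:200,322:345]
    print("w",w.sum(),(w*xx).sum()/w.sum(),(w*yy).sum()/w.sum())
E
```

```text
0.796 36.97 [0.5822 0.0217 0.2478] [  3.62   0.65 -17.17] tau [-65.85 -30.88] 0.0298 40.0
   Ft -9.43 Fr 14.8 [46.0, 332.04, 188.78]
0.803 37.47 [0.5831 0.0219 0.2487] [  2.74   0.86 -18.65] tau [-66.79 -31.56] 0.0297 40.0
   Ft -10.98 Fr 15.32 [47.0, 332.06, 188.7]
0.81 37.97 [0.5841 0.0222 0.2498] [  2.5   -0.3  -20.29] tau [-67.13 -32.33] 0.0299 40.0
   Ft -12.18 Fr 16.42 [48.0, 332.1, 188.67]
w 16756 330.3099188350442 183.3753282406302
w 17748 330.6381564119901 183.39407257155736
```

```bash
python3 - <<'E'
from h import *
p=ctrl.observe()["position"].copy()
ctrl.move_gripper(.06);st("open")
ctrl.move_l(p+[0,0,.09],v=.12)
ctrl.move_l(p+np.r_[-R2[:,0]*.1+R2[:,1]*.16,.12],v=.25);st("away")
S=ctrl.read_camera("scene");T=ctrl.read_camera("top");cv2.imwrite("pics/S8.png",S);cv2.imwrite("pics/T8.png",T)
T0=cv2.imread("pics/top0.png");S3=cv2.imread("pics/S3.png")
r=lambda I,b:cv2.resize(I[b],(400,300),interpolation=0)
cv2.imwrite("pics/c8.png",np.vstack([np.hstack([r(T0,np.s_[90:165,215:315]),r(T,np.s_[90:165,215:315])]),np.hstack([r(S,np.s_[100:280,200:440]),r(T,np.s_[80:320,120:440])])]))
E
```

```text
open 38.84 [0.5842 0.0221 0.2499] [ 0.26 -0.49 -0.02] tau [-55.72 -26.43] 0.06 0.0
away 40.66 [0.4511 0.1552 0.3695] [ 0.38 -0.15 -0.66] tau [-40.99 -29.1 ] 0.0604 0.0
```

View pics/c8.png

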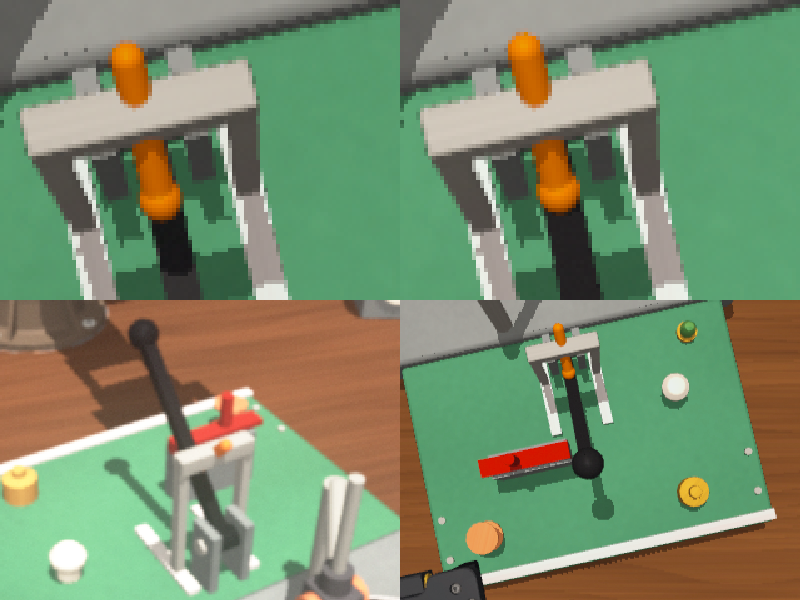

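Compared with the first top view, the buffer tip has moved up about 2 px, which is roughly 3–4 mm of push. The lever stays up against the buffer, the catch is open, and the spool, brass, white knob and lamp are where they were. The gripper is clear of everything.

```bash
python3 -c "
from plant import ctrl
print(ctrl.hand_in())"
```

```text
the job is handed in; nothing more can be done
None
```

The job is handed in (no verdict returned): catch drawn about 39 mm and left open, lever raised and released against the orange stop with an estimated 3–4 mm of push, loose things seen unmoved, about 41 s used.

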